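# Start the salon's tool steriliser

## Robot

A 6-joint arm with a two-finger parallel gripper is mounted at the origin on the work surface. World frame = base frame: x ahead of the robot, y to its left, z up, the work surface at z = 0. Lengths are in mm, angles in rad, forces in N, time in s.
With the tool pointing down it reaches from about 275 to 750 mm from the base axis. Payload 10.2 kg.
Tool frame: the origin (TCP) lies at the very end of the fingers, on their centre line; the grasp point (between the pads) lies 19 mm behind it (robot.pinch_z is the distance from the TCP to the grasp point, in mm); z points along the fingers, y is the line along which they close (so a half turn about z gives the same grasp; the last joint's range is limited). The gripper opens to 85 mm and grips with 20 to 120 N. Pads are 22 mm wide; open, the fingers measure 114 mm over their backs; the gripper's body (76 mm by 85 mm) begins 54 mm behind the grasp point. The pads swing forward as they close: fully open they stand 13 mm farther back than shut.
Start: joints at [0.963, 0.313, 1.498, -0, 1.331, -0.223], TCP at [197.084, 486.61, 231.294] pointing down, gripper open.
Joint ranges: [-2.94, 2.94], [-0.97, 2.17], [0.19, 2.56], [-1.23, 4.37], [0.02, 3.11], [-2.88, 2.88]. Speed limits (rad/s): [2.39, 2.39, 3.01, 3.14, 3.14, 3.14].

## Interface

Orientations are given as a unit quaternion [w, x, y, z].
In Python, from rig import robot, grab_frame gives the robot as it stands.
- The arm moves only by the shell command python3 -m jog 'ROWS' [FORCE]. ROWS is JSON, a list of rows, each a list of 7 numbers: the shift along the world's x, y, z in m, then the turn, a rotation vector about the world's x, y, z in degrees, then the opening, from 0 (shut) to 1 (fully open). A call has exactly 8 rows; each row shifts and turns the commanded pose from where the row before left it; what a row does not reach is not made up. A row lasts 1/10 s, in which the tool goes at most 50 mm and 8.59 degrees, less where a joint would pass 70% of its speed; a pose out of reach is approached as far as the arm can. A call with a gripper value outside its range is refused whole. The fingers move at their own pace and stop on an object; FORCE is the grip in N (left out, the last holds). Time passes only in rows, so rows that do not move let the fingers close, or fill a call up. It gives the time, the measured TCP pose, the force, the opening and the grip force at its end, in the units of the state.
- robot.observe(): the state, without advancing time (a new reading comes with each control period).
- grab_frame(name): name is "scene" or "top" or "wrist"; returns a dict with "color" (384x512x3 uint8, red, green, blue), "z_map" (384x512 float32, mm along the optical axis (not along the pixel's ray), 0 where there is no reading), "vfov" (degrees; the focal length in pixels is half the picture's height over the tangent of half this angle, whatever the lens; pixels are square), "cx", "cy" (the principal point, pixels), "k1" (the pictures are not rectified: a ray, as slopes to the right and down, at radius r is drawn at 1 + k1 r^2 times it, then the intrinsics apply), "pose" (4x4, takes a point from camera to world coordinates); the wrist camera has in their place "mount" (4x4, takes a point from camera to tool coordinates, whose origin is the TCP and whose axes are the flange's). Camera axes: x right, y down, z forward; pixel columns grow to the right and rows downward; lengths in mm; the calibration is good to about 2 mm. A picture is of the moment at which its call begins: read the wrist's pose just before it.
- robot.sign_off(): hands the job in; it is judged then, once.
The state is a dict: "time": time; "joint_pos": joint angles; "joint_vel": joint speeds; "joint_torque": joint torques, N m; "ee_pos": TCP position; "tcp_rot": TCP orientation; "wrist_force": force on the tool from outside, world axes, zero at the start; "moment": the same for the moment, N m; "opening": finger opening in mm; "grasp_force": force on a finger pad.
Only numpy, scipy, OpenCV 4.12 (cv2) and the standard library are available. Lean on these libraries where they do the work, as an engineer would, in place of code of your own. Each camera call takes 0.05 s, during which the arm holds its last target. There are 200 camera calls.

## Task

Start the nail-tool steriliser: first close its lid all the way, then press its keys fully down one at a time, letting each come back up before the next: the round key, then the long bar key, then the square key. Do not press the plus-shaped key, and leave the lid shut and the cup, file pot, polish bottle and jar where they stand.

Things in the scene. Friction and masses are not known exactly. Their poses are not given: they have to be found in the camera images.
- steriliser: white tool steriliser fixed to the table, 200 mm deep (x), 360 mm wide (y). Origin: centre of underside; x to its back, y to its left. Right half: key deck, 55 mm high, with four keys two by two at x = +-42 mm, y = -51 and -135 mm; which key is where varies. Left half (y 0 to 180 mm): open-topped chamber, 8 mm walls, 75 mm high, with a hinged lid
- lid (a joint): opening angle of the lid, rad: 0 shut, 1.2 widest. The lid stays at whatever angle it is left (stiff hinge, about 1 to 5 N at the edge moves it)
- lid_edge (a point): middle of the lid's front edge, on its upper side. The lid is a white plate 205 mm long from hinge to front edge, 184 mm wide, 12 mm thick, with no handle; shut, its upper side is 87 mm above the table. Axes are the lid's: x from front edge to hinge, z out of its upper side
- lid_hinge (a point): middle of the lid's hinge line (along the steriliser's y), at the back rim: steriliser x 98, y 90, z 75 mm, level with the lid's underside
- round_key_top (a point): spring key, plastic black like the other three; round cap, 46 mm across. Cap 11 mm thick, its top 14 mm above the deck when up (69 mm above the table), travel 7 mm straight down, about 4.5 N at the bottom, springs back by itself. This point: centre of the cap's top; moves with it; axes as the steriliser's
- round_key (a joint): how far the round key is pressed, m: 0 up, 0.007 fully down
- bar_key_top (a point): spring key, plastic black like the other three; long bar cap, 60 mm along the steriliser's y by 20 mm along its x. Cap 11 mm thick, its top 14 mm above the deck when up (69 mm above the table), travel 7 mm straight down, about 4.5 N at the bottom, springs back by itself. This point: centre of the cap's top; moves with it; axes as the steriliser's
- bar_key (a joint): how far the bar key is pressed, m: 0 up, 0.007 fully down
- square_key_top (a point): spring key, plastic black like the other three; square cap, 40 mm by 40 mm. Cap 11 mm thick, its top 14 mm above the deck when up (69 mm above the table), travel 7 mm straight down, about 4.5 N at the bottom, springs back by itself. This point: centre of the cap's top; moves with it; axes as the steriliser's
- square_key (a joint): how far the square key is pressed, m: 0 up, 0.007 fully down
- cross_key_top (a point): spring key, plastic black like the other three; plus-shaped cap, 50 mm across, arms 16 mm wide; not to be pressed. Cap 11 mm thick, its top 14 mm above the deck when up (69 mm above the table), travel 7 mm straight down, about 4.5 N at the bottom, springs back by itself. This point: centre of the cap's top; moves with it; axes as the steriliser's
- cross_key (a joint): how far the cross key is pressed, m: 0 up, 0.007 fully down
- cup: loose paper coffee cup with black lid, 88 mm across, 118 mm high plus a straw to 188 mm, beside the steriliser's left; bystander. Origin: centre of its underside
- file_pot: loose clear square pot, 80 by 90 mm, 90 mm high, with nail files up to 160 mm, beside its right; bystander. Origin: centre of its underside
- polish: loose nail polish bottle, 36 mm across, 85 mm high, behind it; bystander. Origin: centre of its underside
- jar: loose closed jar, 64 mm across, 70 mm high, behind it; bystander. Origin: centre of its underside

How it is judged (in metres and radians):
On the way, in this order (a step that is already met when the one before it is completed fails the run):
1. lid shut (under 0.05 rad), all keys up (value of joint lid below 0.05 rad and value of joint each of round_key, bar_key, square_key, cross_key below 0.002 m), for 0.1 s.
2. round key pressed at least 5 mm with the lid shut and the other keys up (under 2 mm) (value of joint round_key above 0.005 m and value of joint lid below 0.05 rad and value of joint each of bar_key, square_key, cross_key below 0.002 m), for 0.04 s.
3. long bar key pressed at least 5 mm with the lid shut and the other keys up (under 2 mm) (value of joint bar_key above 0.005 m and value of joint lid below 0.05 rad and value of joint each of round_key, square_key, cross_key below 0.002 m), for 0.04 s.
4. square key pressed at least 5 mm with the lid shut and the other keys up (under 2 mm) (value of joint square_key above 0.005 m and value of joint lid below 0.05 rad and value of joint each of round_key, bar_key, cross_key below 0.002 m), for 0.04 s.
At the end, for the whole second after the job is handed in: The lid is shut (under 0.05 rad), all four keys are back up (under 2 mm) and the bystanders are at rest (all of step 1 and linear speed of each of cup, file_pot, polish, jar below 0.02 m/s); the robot touches nothing.
It fails at once if the plus-shaped key is pressed more than 3 mm (value of joint cross_key above 0.003 m).
It fails at once if two keys are down (over 3 mm) at once (value of joint each of round_key, bar_key above 0.003 m or value of joint each of round_key, square_key above 0.003 m or value of joint each of round_key, cross_key above 0.003 m or value of joint each of bar_key, square_key above 0.003 m or value of joint each of bar_key, cross_key above 0.003 m or value of joint each of square_key, cross_key above 0.003 m).
It fails at once if a key is pressed (over 3 mm) while the lid is open (over 0.1 rad) (value of joint lid above 0.1 rad and value of joint any of round_key, bar_key, square_key, cross_key above 0.003 m).
It fails at once if a bystander is moved more than 30 mm or tipped over (distance of any of cup, file_pot, polish, jar from where it was at the start of the episode above 0.03 m or angle between any of cup, file_pot, polish, jar's own z axis and vertical above 0.4 rad).
It also fails if it takes over 45 s, if anything falls off the work surface, if the arm or the gripper's body presses on something with over 40 N, if the wrist force passes 120 N, or if a joint passes its speed limit or range.

## Working session

There is one attempt and no reset: what is moved stays moved. The work goes in short steps, Python scripts to look and compute and a shell command to move; the robot and the scene stay as the last step left them, time stands still between calls to the robot, and variables do not carry over. Pictures are saved under pics/ and viewed, at most 10 in all, crops included, and the job is handed in when it is done.

```bash
mkdir -p pics; cat > h.py <<'E'
import numpy as np, cv2
from rig import robot, grab_frame
def save(name,fn):
    f=grab_frame(name); cv2.imwrite(fn,f["color"][:,:,::-1]); np.savez(fn+".npz",**{k:v for k,v in f.items()}); return f
def pts(f,uv,pose=None):
    H=f["color"].shape[0]; fl=H/2/np.tan(np.radians(float(f["vfov"])/2))
    K=np.array([[fl,0,float(f["cx"])],[0,fl,float(f["cy"])],[0,0,1]])
    uv=np.array(uv,float).reshape(-1,1,2)
    n=cv2.undistortPoints(uv,K,np.array([float(f["k1"]),0,0,0.])).reshape(-1,2)
    P=f["pose"] if pose is None else pose
    out=[]
    for (u,v),q in zip(uv.reshape(-1,2),n):
        z=np.median(f["z_map"][int(round(v))-1:int(round(v))+2,int(round(u))-1:int(round(u))+2])
        out.append((P@np.array([q[0]*z,q[1]*z,z,1]))[:3])
    return np.array(out)
def ray(f,uv,h):
    "intersection of pixel rays with z=h"
    H=f["color"].shape[0]; fl=H/2/np.tan(np.radians(float(f["vfov"])/2))
    K=np.array([[fl,0,float(f["cx"])],[0,fl,float(f["cy"])],[0,0,1]])
    n=cv2.undistortPoints(np.array(uv,float).reshape(-1,1,2),K,np.array([float(f["k1"]),0,0,0.])).reshape(-1,2)
    P=f["pose"]; d=np.c_[n,np.ones(len(n))]@P[:3,:3].T; o=P[:3,3]
    return o+d*((h-o[2])/d[:,2])[:,None]
E
python3 - <<'E'
from h import *
a=save("top","pics/top.png");b=save("scene","pics/scene.png")
print(a["pose"],b["pose"],a["vfov"],a["k1"])
E
```

```text
[[-2.76207442e-02 -9.93007264e-01  1.14776605e-01  4.87325814e+02]
 [-9.99416946e-01  2.97380254e-02  1.67755036e-02  1.52959718e+01]
 [-2.00714265e-02 -1.14246332e-01 -9.93249673e-01  9.89896952e+02]
 [ 0.00000000e+00  0.00000000e+00  0.00000000e+00  1.00000000e+00]] [[-4.66283817e-01  5.02072585e-01 -7.28356040e-01  1.42538832e+03]
 [ 8.84461414e-01  2.48268034e-01 -3.95083523e-01  4.76543975e+02]
 [-1.75330830e-02 -8.28423867e-01 -5.59827195e-01  7.19757564e+02]
 [ 0.00000000e+00  0.00000000e+00  0.00000000e+00  1.00000000e+00]] 53.89200449949924 -0.0034192488969657735
```

View pics/top.png

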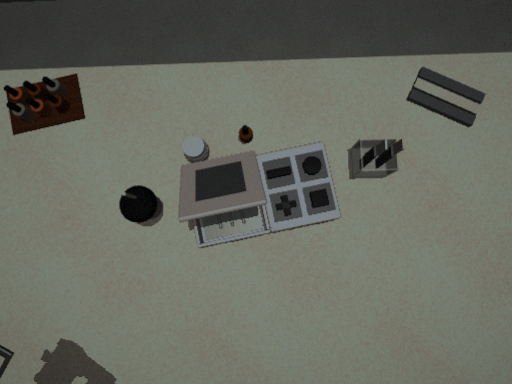

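View pics/scene.png

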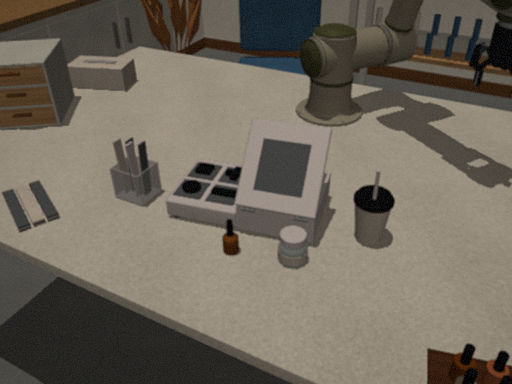

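The top view shows the steriliser with the lid partly open at about (222,185). The keys are bar (278,172), round (312,165), plus (286,205) and square (319,198). The cup is at (139,204), jar at (195,148), polish at (245,132) and file pot at (377,157). I'll enlarge a crop.

```bash
python3 - <<'E'
from h import *
c=cv2.imread("pics/top.png")[130:260,165:355]
cv2.imwrite("pics/crop.png",cv2.resize(cv2.convertScaleAbs(c,alpha=1.6),None,fx=4,fy=4,interpolation=cv2.INTER_CUBIC))
f=dict(np.load("pics/top.png.npz"))
np.set_printoptions(precision=1,suppress=True)
uv=[(278,172),(312,165),(286,205),(319,198)]
print(pts(f,uv)); print(ray(f,uv,69))
print("lid",pts(f,[(190,208),(258,203),(222,185),(190,168),(250,160),(262,200),(183,210)]))
E
```

```text
[[ 649.2  -25.7   67. ]
 [ 664.1 -110.3   67. ]
 [ 566.7  -42.4   67.6]
 [ 581.4 -123.5   68.5]]
[[ 648.8  -25.6   69. ]
 [ 663.8 -110.1   69. ]
 [ 566.6  -42.3   69. ]
 [ 581.3 -123.5   69. ]]
lid [[553.8 165.4 212.6]
 [558.9  24.1 224.4]
 [605.7 102.4 172.4]
 [659.3 186.  102. ]
 [671.3  41.3 116. ]
 [564.7  15.8 225.4]
 [550.  179.8 213.2]]
```

View pics/crop.png

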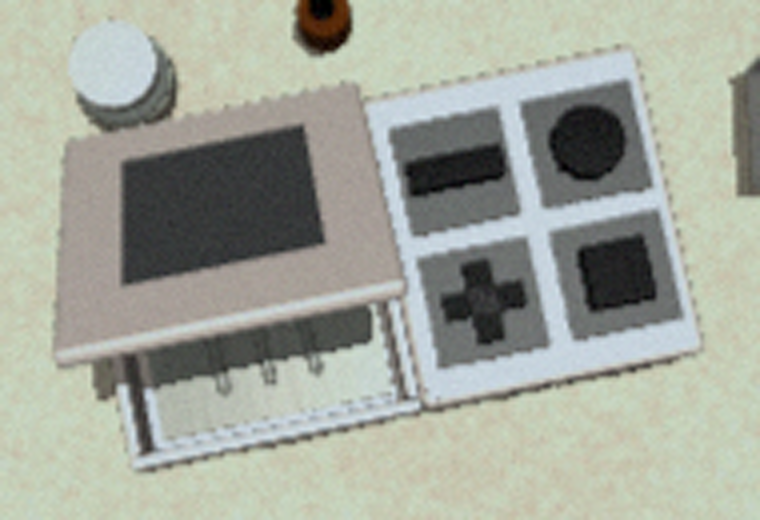

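Steriliser yaw is about 10.6° and its origin about (598, 16). The hinge is about (678, 122, 75) and the lid is open about 0.75 rad, which puts its upper edge at (538, 97, 223). All four keys measure 67–69 mm high, which matches. I'll shut the fingers and move to above the lid's front edge.

```bash
python3 -m jog '[[0,0,0.03,0,0,0,0],[0.01,-0.02,0.03,0,0,0,0],[0.023,-0.025,0.02,0,0,0,0],[0.023,-0.025,0,0,0,0,0],[0.023,-0.025,0,0,0,0,0],[0.023,-0.025,0,0,0,0,0],[0.023,-0.025,0,0,0,0,0],[0.023,-0.025,0,0,0,0,0]]'
python3 -m jog '[[0.023,-0.025,0,0,0,0,0],[0.023,-0.025,0,0,0,0,0],[0.023,-0.025,0,0,0,0,0],[0.023,-0.025,0,0,0,0,0],[0.023,-0.025,0,0,0,0,0],[0.023,-0.025,0,0,0,0,0],[0.023,-0.025,0,0,0,0,0],[0.023,-0.025,0,0,0,0,0]]'
```

```text
time: 0.9
ee_pos: [345.7, 315.4, 311.1]
tcp_rot: [-0.0, 0.191, 0.982, -0.0]
wrist_force: [0.2, 0.3, 0.4]
opening: -0.2
grasp_force: 0.0
time: 1.7
ee_pos: [529.8, 115.4, 311.0]
tcp_rot: [-0.0, 0.191, 0.982, -0.0]
wrist_force: [0.2, -0.0, 1.1]
opening: 0.3
grasp_force: 0.0
```

```bash
python3 -m jog '[[0.012,-0.008,0,0,0,0,0],[0.01,-0.008,-0.02,0,0,0,0],[0,0,-0.025,0,0,0,0],[0,0,-0.02,0,0,0,0],[0,0,-0.01,0,0,0,0],[0,0,-0.01,0,0,0,0],[0,0,-0.01,0,0,0,0],[0,0,-0.01,0,0,0,0]]'
python3 -m jog '[[-0.004,-0.001,-0.01,0,0,0,0],[-0.004,-0.001,-0.01,0,0,0,0],[-0.004,-0.001,-0.01,0,0,0,0],[-0.004,-0.001,-0.01,0,0,0,0],[-0.004,-0.001,-0.01,0,0,0,0],[-0.004,-0.001,-0.01,0,0,0,0],[-0.004,-0.001,-0.01,0,0,0,0],[-0.004,-0.001,-0.01,0,0,0,0]]'
```

```text
time: 2.5
ee_pos: [551.6, 100.7, 206.9]
tcp_rot: [0.001, 0.191, 0.982, 0.0]
wrist_force: [0.4, 0.1, 2.2]
opening: -0.1
grasp_force: 1.0
time: 3.3
ee_pos: [518.9, 92.6, 125.5]
tcp_rot: [0.0, 0.191, 0.982, 0.0]
wrist_force: [1.8, 0.8, 2.0]
opening: 0.1
grasp_force: 0.9
```

```bash
python3 -m jog '[[-0.002,0,-0.01,0,0,0,0],[-0.002,0,-0.01,0,0,0,0],[-0.002,0,-0.008,0,0,0,0],[0,0,-0.004,0,0,0,0],[0,0,-0.003,0,0,0,0],[0,0,-0.002,0,0,0,0],[0,0,-0.001,0,0,0,0],[0,0,0,0,0,0,0]]'
```

```text
time: 4.1
ee_pos: [513.2, 92.7, 88.3]
tcp_rot: [0.0, 0.191, 0.982, 0.0]
wrist_force: [0.2, 0.1, 0.4]
opening: -0.0
grasp_force: 0.0
```

```bash
python3 -m jog '[[0,0,-0.001,0,0,0,0],[0,0,-0.001,0,0,0,0],[0,0,-0.001,0,0,0,0],[0,0,0,0,0,0,0],[0,0,0,0,0,0,0],[0,0,0,0,0,0,0],[0,0,0,0,0,0,0],[0,0,0,0,0,0,0]]'
```

```text
time: 4.9
ee_pos: [513.3, 92.7, 86.9]
tcp_rot: [0.001, 0.191, 0.982, 0.0]
wrist_force: [-6.6, 0.1, 16.3]
opening: 0.0
grasp_force: 8.2
```

The lid stops firmly at 86.9 mm with 16 N, which is its shut height. Next I lift, go above the round key, and check the lid and keys with the top camera.

```bash
python3 -m jog '[[0,0,0.03,0,0,0,0],[0,0,0.03,0,0,0,0],[0.02,-0.027,0,0,0,0,0],[0.02,-0.027,0,0,0,0,0],[0.02,-0.027,0,0,0,0,0],[0.02,-0.027,0,0,0,0,0],[0.02,-0.027,0,0,0,0,0],[0.02,-0.027,0,0,0,0,0]]'
python3 -m jog '[[0.02,-0.027,0,0,0,0,0],[0.01,-0.013,0,0,0,0,0],[0,0,-0.02,0,0,0,0],[0,0,-0.02,0,0,0,0],[0,0,-0.02,0,0,0,0],[0,0,0,0,0,0,0],[0,0,0,0,0,0,0],[0,0,0,0,0,0,0]]'
python3 - <<'E'
from h import *
f=save("top","pics/top2.png")
c=f["color"][130:260,165:355,::-1]
cv2.imwrite("pics/crop2.png",cv2.resize(cv2.convertScaleAbs(c,alpha=1.6),None,fx=4,fy=4,interpolation=cv2.INTER_CUBIC))
print(robot.observe()["ee_pos"],pts(f,[(205,190),(198,215),(258,195),(240,235),(250,180)]).round(1))
E
```

```text
time: 5.7
ee_pos: [633.8, -70.6, 145.1]
tcp_rot: [0.0, 0.191, 0.982, 0.0]
wrist_force: [1.1, 0.3, 0.7]
opening: 0.1
grasp_force: 0.0
time: 6.5
ee_pos: [663.7, -109.6, 86.7]
tcp_rot: [0.001, 0.191, 0.982, -0.0]
wrist_force: [-0.5, -0.3, 0.8]
opening: -0.1
grasp_force: 0.0
[ 663.70239233 -109.53119203   86.71709562] [[607.2 153.   86.1]
 [547.2 170.6  86.5]
 [591.2  25.2  85.9]
 [496.6  70.8  86.1]
 [628.5  43.5  85.4]]
```

View pics/crop2.png

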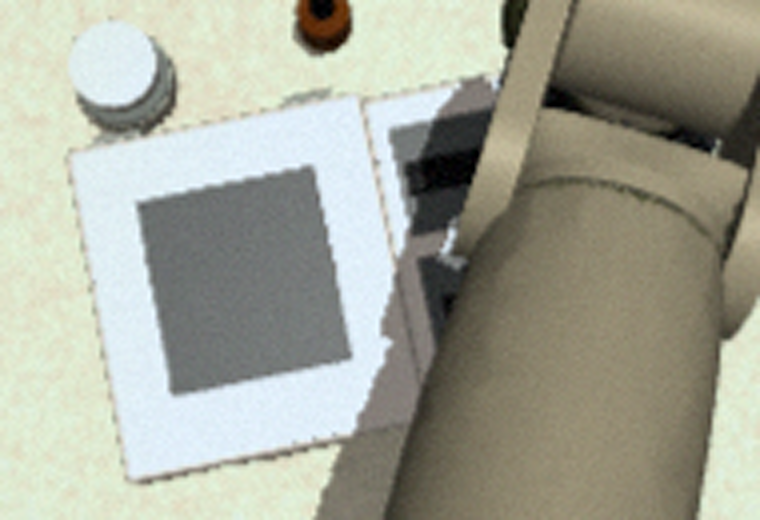

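The lid is flat at about 86 mm over its whole surface, so it is shut. Now the round key, with the tool at (663.7, -109.6).

```bash
python3 -m jog '[[0,0,-0.008,0,0,0,0],[0,0,-0.006,0,0,0,0],[0,0,-0.004,0,0,0,0],[0,0,-0.003,0,0,0,0],[0,0,-0.003,0,0,0,0],[0,0,-0.002,0,0,0,0],[0,0,0,0,0,0,0],[0,0,0,0,0,0,0]]'
```

```text
time: 7.35
ee_pos: [663.0, -109.3, 61.8]
tcp_rot: [0.0, 0.191, 0.982, -0.0]
wrist_force: [-10.0, 2.7, 19.5]
opening: -0.0
grasp_force: 9.5
```

The round key bottomed at 61.8 mm with 19.5 N. Now the bar key.

```bash
python3 -m jog '[[0,0,0.01,0,0,0,0],[0,0,0.02,0,0,0,0],[0,0,0.01,0,0,0,0],[-0.004,0.02,0,0,0,0,0],[-0.004,0.021,0,0,0,0,0],[-0.004,0.021,0,0,0,0,0],[-0.003,0.02,0,0,0,0,0],[0,0,0,0,0,0,0]]'
python3 -m jog '[[0,0,-0.015,0,0,0,0],[0,0,-0.01,0,0,0,0],[0,0,-0.006,0,0,0,0],[0,0,-0.004,0,0,0,0],[0,0,-0.003,0,0,0,0],[0,0,-0.002,0,0,0,0],[0,0,0,0,0,0,0],[0,0,0,0,0,0,0]]'
```

```text
time: 8.15
ee_pos: [647.5, -23.7, 99.0]
tcp_rot: [-0.001, 0.189, 0.982, 0.0]
wrist_force: [-0.6, 0.7, -0.5]
opening: -0.3
grasp_force: 0.0
time: 8.95
ee_pos: [647.8, -27.8, 61.8]
tcp_rot: [-0.0, 0.191, 0.982, -0.0]
wrist_force: [-13.2, -0.1, 19.2]
opening: -0.1
grasp_force: 10.1
```

The bar key bottomed too. Now the square key, crossing at 100 mm height.

```bash
python3 -m jog '[[0,0,0.01,0,0,0,0],[0,0,0.02,0,0,0,0],[0,0,0.01,0,0,0,0],[-0.017,-0.024,0,0,0,0,0],[-0.017,-0.024,0,0,0,0,0],[-0.017,-0.024,0,0,0,0,0],[-0.016,-0.024,0,0,0,0,0],[0,0,0,0,0,0,0]]'
python3 -m jog '[[0,0,-0.015,0,0,0,0],[0,0,-0.01,0,0,0,0],[0,0,-0.006,0,0,0,0],[0,0,-0.004,0,0,0,0],[0,0,-0.003,0,0,0,0],[0,0,-0.002,0,0,0,0],[0,0,0,0,0,0,0],[0,0,0,0,0,0,0]]'
```

```text
time: 9.75
ee_pos: [579.9, -126.0, 99.3]
tcp_rot: [-0.0, 0.193, 0.981, -0.0]
wrist_force: [1.0, -0.4, 1.0]
opening: -0.3
grasp_force: 0.0
time: 10.55
ee_pos: [581.2, -122.9, 61.8]
tcp_rot: [0.0, 0.191, 0.982, 0.0]
wrist_force: [-10.7, 5.1, 21.7]
opening: -0.0
grasp_force: 10.8
```

The square key is pressed. I'll lift away, move clear and check.

```bash
python3 -m jog '[[0,0,0.01,0,0,0,0],[0,0,0.03,0,0,0,0],[0,0,0.04,0,0,0,0],[0,0,0.04,0,0,0,0],[-0.04,0,0.03,0,0,0,0],[-0.04,0,0,0,0,0,0],[-0.04,0,0,0,0,0,0],[-0.04,0,0,0,0,0,0]]'
python3 -m jog '[[-0.04,0,0,0,0,0,0],[-0.03,0,0,0,0,0,0],[0,0,0,0,0,0,0],[0,0,0,0,0,0,0],[0,0,0,0,0,0,0],[0,0,0,0,0,0,0],[0,0,0,0,0,0,0],[0,0,0,0,0,0,0]]'
python3 - <<'E'
from h import *
f=save("top","pics/top3.png")
print(pts(f,[(205,190),(198,215),(240,235),(279,172),(312,165),(286,205),(319,198)]).round(1))
E
```

```text
time: 11.35
ee_pos: [419.8, -123.2, 209.6]
tcp_rot: [0.001, 0.191, 0.982, -0.0]
wrist_force: [1.0, -0.5, 0.1]
opening: 0.1
grasp_force: 0.0
time: 12.15
ee_pos: [351.3, -123.4, 209.1]
tcp_rot: [-0.0, 0.191, 0.982, 0.0]
wrist_force: [0.4, -0.3, 0.1]
opening: -0.3
grasp_force: 0.0
[[ 607.2  153.    86.3]
 [ 547.2  170.6   86. ]
 [ 496.6   70.7   87.1]
 [ 648.9  -28.1   68.2]
 [ 663.7 -110.    69.3]
 [ 566.5  -42.3   69.1]
 [ 581.5 -123.7   67.4]]
```

View pics/top3.png

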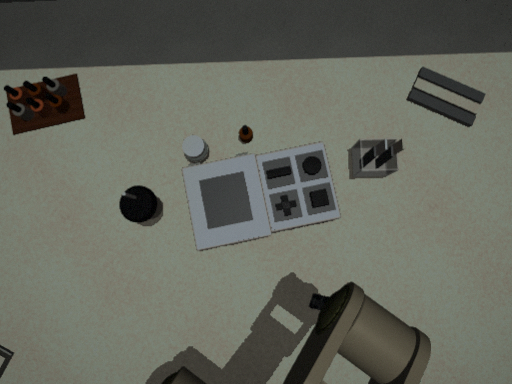

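The lid (226,202) is shut and all four keys are back up at about 69 mm. The cup (139,204), jar (195,148), polish (245,132) and file pot (377,157) haven't moved, and the arm is clear.

```bash
python3 -c "
from rig import robot
print(robot.sign_off())"
```

```text
the job is handed in; nothing more can be done
None
```

I closed the lid, pressed the round, bar and square keys fully down in that order without touching the plus key, and handed the job in at about 12 s; the last picture showed the lid shut, all keys up and the bystanders unmoved, but sign-off returned no verdict.

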